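Move the grooming rake to the next rail

ROBOT

A 6-joint arm with a two-finger parallel gripper is mounted at the origin on the work surface. World frame = base frame: x ahead of the robot, y to its left, z up, the work surface at z = 0. Lengths are in m, angles in degrees, forces in N, time in s.
With the tool pointing down it reaches from about 0.4 to 0.825 m from the base axis. Payload 7 kg.
Tool frame: the origin (TCP) lies on the front face of the gripper's body, between the roots of the fingers; the fingertips stand 66 mm ahead of it and the grasp point (between the pads) lies 47 mm ahead of it; z points along the fingers, y is the line along which they close (so a half turn about z gives the same grasp; the last joint's range is limited). The gripper opens to 88 mm and grips with 3 to 60 N. Pads are 19 mm wide; open, the fingers measure 130 mm over their backs; the gripper's body (78 mm by 193 mm) begins 47 mm behind the grasp point.
Start: joints at [-49.784, 20.546, 0.682, 0, -70.136, -16.507], TCP at [0.271, -0.618, 0.292] pointing down, gripper open.
Joint ranges: [-176.03, 176.03], [-82.01, 121.73], [-58.28, 71.71], [-173.87, 95.51], [-174.79, -0.11], [-173.66, 173.66]. Speed limits (degrees/s): [136.94, 136.94, 172.46, 180, 180, 180].

INTERFACE

Orientations are given as [roll, pitch, yaw] about the fixed x, y, z axes, in that order (R = Rz(yaw) Ry(pitch) Rx(roll)).
In Python, from plant import ctrl gives the robot as it stands.
- The arm moves only by the tool send_rows, never from a script. Its argument "deltas" is a list of rows, each a list of 2 entries, a list of its own where there are three numbers: the shift along the tool's x, y, z each as a share of 800 mm, from -1 to 1, then the turn about the tool's z as a share of 90 degrees, from -1 to 1. A call has exactly 5 rows; each row is the pose to reach, as a shift and turn from the pose commanded when the call began, along the tool's axes at that moment; what a row does not reach only later rows make up. A row lasts 1/12 s, in which the tool goes at most 41.7 mm and 7.16 degrees, less where a joint would pass 70% of its speed; a pose out of reach is approached as far as the arm can. A call with a number of a shift or a turn outside -1 to 1 is refused whole. A call with a gripper value outside its range is refused whole. "gripper" is the opening, from 0 (shut) to 1 (fully open), set as the call begins (left out, the last holds). The fingers move at their own pace and stop on an object; the grip force is fixed at half the most. Time passes only in rows, so rows that repeat a pose let the fingers close, or fill a call up. It gives the time, the measured TCP pose, the force, the opening and the grip force at its end, in the units of the state.
- ctrl.get_obs(): the state, without advancing time (a new reading comes with each control period).
- ctrl.snapshot(name): name is "side" or "top" or "wrist"; returns a dict with "color" (420x560x3 uint8, red, green, blue), "vertical_fov" (degrees; the focal length in pixels is half the picture's height over the tangent of half this angle, whatever the lens; pixels are square), "cx", "cy" (the principal point, pixels), "k1" (the pictures are not rectified: a ray, as slopes to the right and down, at radius r is drawn at 1 + k1 r^2 times it, then the intrinsics apply), "rvec" (rotation vector, rad) and "tvec" (3), from world to camera coordinates, as OpenCV has them. Camera axes: x right, y down, z forward; pixel columns grow to the right and rows downward; lengths in m; the calibration is good to about 2 mm. A picture is of the moment at which its call begins. There is no depth.
- ctrl.close_job(): hands the job in; it is judged then, once.
Trained networks look in a picture, given as the dict that the camera call returned (one of the last four; its "shot" number tells which), for a name from the list of things; names that differ only in an ending like _2 or _b are one class to them, and where a whole thing is asked for, a point or a joint stands for the part that bears it (a point fixed in the world has none). Each returns a list of dicts, best first, with "conf" (0 to 1); they miss things now and then, are a little off and sometimes report something else, mostly with a low value. They report only what shows in the picture. A call takes as long as a camera call. They do not tell look-alikes from the thing itself.
- ctrl.boxes_of(picture, thing): "xy" ([column, row] as shares, 0 to 1, of the picture: columns of its width, rows of its height, amid what is visible of it).
- ctrl.cut_out(picture, thing): "pixels" (420x560 bool, what is visible of it) and "xy" ([column, row] as shares, 0 to 1, of the picture: columns of its width, rows of its height, amid what is visible of it).
The state is a dict: "clock": time; "joint_pos": joint angles; "qvel": joint speeds; "tau": joint torques, N m; "tool_pos": TCP position; "orientation": TCP orientation; "force": force on the tool from outside, world axes, zero at the start; "moment": the same for the moment, N m; "opening": finger opening in m; "gripper_force": force on a finger pad.
Only numpy, scipy, OpenCV 4.12 (cv2) and the standard library are available. Lean on these libraries where they do the work, as an engineer would, in place of code of your own. Each camera call takes 0.05 s, during which the arm holds its last target. There are 200 camera calls.

TASK

Lift the hanging steel rake so that its closed loop passes over the upturned end of the rail it hangs on, thread the loop over the upturned end of the empty rail facing it, and leave it hanging there, right back by the collar. Leave the cup, tin, brush and comb where they are.

Things in the scene. Friction and masses are not known exactly. Their poses are not given: they have to be found in the camera images.
- rake: Flat steel grooming rake, 197 mm tall, hanging by a closed loop. Origin: inner peak of the loop, which rests on the rail (5.5 mm above the rail's axis). z up, x across its width, y along the rail. Loop opening 36 mm wide (x), 54 mm high (z -54 to 0), roof a shallow V (25 degrees), bars 14 mm thick (y), 48 mm over all in x. About 180 g.
- rake_stub (a point): Centre of the black upright stub on top of the rake's loop, the place to grip: 20 mm (rake x) by 16 mm (rake y), 27 mm above the loop's peak; it reaches from 4 to 50 mm above the peak.
- rake_head (a point): Centre of the rake's head, 113 mm below the loop's peak: a bar 84 mm wide (rake x), 14 mm thick, 18 mm high, on a 16 mm neck; its tines end 147 mm below the peak.
- rail_a: Fixed dark steel stand of 10 mm rod on which the rake hangs at first, 40 to 110 mm from the tip. Origin: on the table, straight below the upturned tip; z up. The level rail, axis 200 mm high, runs from the tip (y 0) along its own -y. Tip top at 227 mm, 22 mm over the rail's upper side. Collar, 28 mm across, face at y -130; post at y -165 on a foot 100 mm across, 12 mm high.
- rail_b: Fixed empty stand of the same make, mirrored, on rail_a's +y side, tip facing tip across a gap of 70 to 100 mm, turned up to 0.15 rad and up to 20 mm off line. Origin: on the table, straight below its upturned tip; z up. Rail axis 200 mm high, from the tip (y 0) along its own +y to the 28 mm collar's face at y 130; post at y 165. Tip top at 227 mm, 22 mm over the rail's upper side.
- cup: Empty white ceramic cup, 80 mm wide, 85 mm high, on a white turntable 180 mm across and 24 mm high. Origin: centre of its underside. Bystander.
- tin: Closed round aluminium tin, 80 mm across, 34 mm high. Origin: centre of its underside. Bystander.
- brush: Lavender plastic brush, 165 mm long, lying bristles down. Origin: on the table, at its middle. Bystander.
- comb: Walnut comb, 130 mm long, lying flat, 7 mm thick. Origin: on the table, at its middle. Bystander.
Things that resemble listed ones, but are neither listed nor needed, are in the scene too. Leave any purple look-alike of the rail_b alone.

How it is judged (in metres and radians):
On the way, in this order (a step that is already met when the one before it is completed fails the run):
1. the rake's loop has gone over the upturned tip and off the first rail (y of rake in the frame of rail_a above 0.013 m and height (world z) of rake above 0.2 m), for 0.05 s.
2. the loop is threaded over the upturned tip of the other rail (y of rake in the frame of rail_b between 0.013 and 0.13 m and x of rake in the frame of rail_b between -0.022 and 0.022 m and height (world z) of rake between 0.198 and 0.252 m), for 0.1 s.
At the end, for the whole second after the job is handed in: The rake hangs at rest by its loop on rail_b, upright within 0.2 rad, the middle of its loop 105 to 130 mm from the tip (so its face is within 18 mm of the collar), the peak of its loop resting on the rail, carried by nothing else (y of rake in the frame of rail_b between 0.105 and 0.13 m and x of rake in the frame of rail_b between -0.008 and 0.008 m and height (world z) of rake between 0.2 and 0.211 m and angle between rake's own z axis and vertical below 0.2 rad and linear speed of rake below 0.03 m/s and contact force between rake and rail_b above 0.3 N); the robot touches nothing.
It fails at once if the cup, tin, brush or comb is moved by more than 20 mm (distance of any of cup, tin, brush, comb from where it was at the start of the episode above 0.02 m).
It also fails if it takes over 40 s, if anything falls off the work surface, if the arm or the gripper's body presses on something with over 40 N, if the wrist force passes 120 N, or if a joint passes its speed limit or range.

## Working session

There is one attempt and no reset: what is moved stays moved. The work goes in short steps, Python scripts to look and compute and a tool call to move; the robot and the scene stay as the last step left them, time stands still between calls to the robot, and variables do not carry over. Pictures are saved under pics/ and viewed, at most 10 in all, crops included, and the job is handed in when it is done.

Besides the shell and the picture viewer there is one more tool, called after ">>>" in YAML: its name, and indented under it one key for each argument. send_rows: Moves the arm, as the interface text tells. Shift numbers are shares of 800 mm and turn numbers shares of 90 degrees, none past 1 either way. Its arguments: {"type":"object","properties":{"deltas":{"type":"array","items":{"type":"array"}},"gripper":{"type":"number"}},"required":["deltas"]}

```bash
mkdir -p pics; cat > h.py <<'E'
import numpy as np, cv2
from plant import ctrl
def K(p):
    f=210/np.tan(np.radians(p["vertical_fov"])/2); return f,p["cx"],p["cy"]
def proj(p,X):
    X=np.atleast_2d(X).astype(float); R=cv2.Rodrigues(np.array(p["rvec"],float))[0]
    C=X@R.T+np.array(p["tvec"]); s=C[:,:2]/C[:,2:]; r2=(s**2).sum(1,keepdims=True)
    f,cx,cy=K(p); return s*(1+p["k1"]*r2)*f+[cx,cy]
def ray(p,uv):
    f,cx,cy=K(p); d=(np.array(uv,float)-[cx,cy])/f; s=d.copy()
    for _ in range(30): s=d/(1+p["k1"]*(s@s))
    R=cv2.Rodrigues(np.array(p["rvec"],float))[0]
    return -R.T@np.array(p["tvec"]), R.T@np.array([s[0],s[1],1.])
def atz(p,uv,z):
    o,d=ray(p,uv); return o+d*(z-o[2])/d[2]
def tri(*pu):
    A=np.zeros((3,3));b=np.zeros(3)
    for p,uv in pu:
        o,d=ray(p,uv); d/=np.linalg.norm(d); M=np.eye(3)-np.outer(d,d); A+=M;b+=M@o
    x=np.linalg.solve(A,b); return x,[np.linalg.norm(proj(p,x)[0]-uv) for p,uv in pu]
def save(n,im): cv2.imwrite("pics/"+n,im[...,::-1])
E
python3 - <<'E'
from h import *
ps={}
for n in("side","top"):
    p=ctrl.snapshot(n);ps[n]=p;save(n+"0.png",p["color"])
    o,d=ray(p,(280,210));print(n,p["vertical_fov"],p["k1"],o.round(3),d.round(3))
    for t in("rake","rake_stub","rake_head","rail_a","cup","tin","brush","comb"):
        print(n,t,[(round(b["conf"],2),(np.array(b["xy"])*[560,420]).round(0).tolist()) for b in ctrl.boxes_of(p,t)])
print(ctrl.get_obs())
E
```

```text
side 45.53818474900316 -0.1304909137940609 [-0.378  0.852  0.926] [ 0.602 -0.57  -0.56 ]
side rake [(0.96, [313.0, 181.0])]
side rake_stub [(0.67, [312.0, 179.0])]
side rake_head [(0.87, [313.0, 184.0])]
side rail_a [(0.85, [319.0, 260.0]), (0.83, [117.0, 274.0]), (0.74, [190.0, 199.0]), (0.6, [219.0, 258.0])]
side cup [(0.6, [194.0, 198.0])]
side tin [(0.67, [310.0, 183.0]), (0.56, [261.0, 179.0])]
side brush [(0.85, [261.0, 327.0])]
side comb []
top 49.44765818539699 -0.07655699207101484 [0.374 0.032 1.207] [ 0.148  0.003 -0.989]
top rake [(0.76, [349.0, 214.0])]
top rake_stub [(0.7, [352.0, 214.0]), (0.42, [395.0, 322.0])]
top rake_head [(0.63, [350.0, 217.0])]
top rail_a [(0.69, [364.0, 221.0]), (0.67, [280.0, 294.0]), (0.59, [110.0, 174.0]), (0.57, [212.0, 213.0]), (0.5, [395.0, 321.0])]
top cup [(0.93, [237.0, 122.0])]
top tin [(0.7, [342.0, 131.0])]
top brush [(0.95, [170.0, 324.0])]
top comb [(0.75, [392.0, 319.0])]
{'clock': 0.9, 'joint_pos': array([-4.97866322e+01,  2.05440766e+01,  6.80887921e-01, -1.16221645e-04,
       -7.01351446e+01, -1.65071437e+01]), 'qvel': array([-3.43758918e-05, -2.39933241e-03,  3.25498857e-02, -6.26624349e-03,
        2.54371654e-02,  2.73334248e-02]), 'tau': array([-1.24911465e-03, -5.82357144e+01,  2.93299001e+01,  7.00264424e+00,
        1.24110797e-02, -2.48381087e-05]), 'tool_pos': array([ 0.27135395, -0.61802266,  0.29217852]), 'orientation': array([-1.79998433e+02,  5.78386291e-04, -1.56293815e+02]), 'force': array([-0.45918816, -0.00367188, -0.30678632]), 'moment': array([0.02902779, 0.02729654, 0.0259091 ]), 'gripper_force': 0.0, 'opening': 0.08794563290286439}
```

View pics/side0.png

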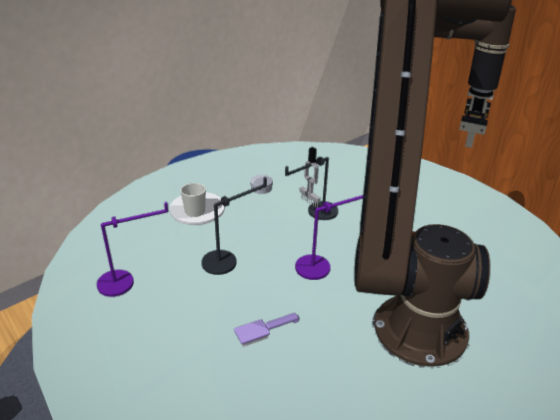

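View pics/top0.png

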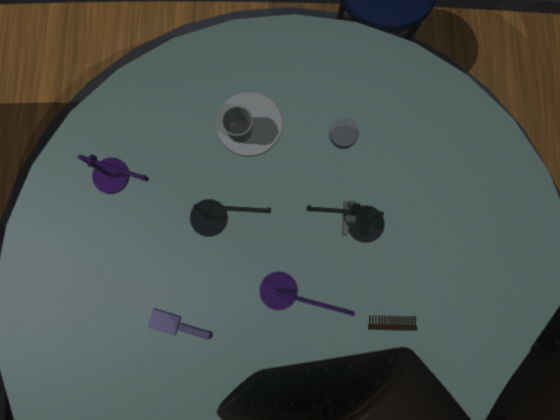

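Dark stands: the rake hangs on the one with its foot at side (323,210) / top (366,224). The empty dark stand facing it has its foot at side (219,258) / top (209,217). The others, at top (110,174) and (280,294), are purple look-alikes. I'll confirm with a crop.

```bash
python3 - <<'E'
from h import *
p=ctrl.snapshot("side");q=ctrl.snapshot("top")
a=cv2.resize(p["color"][140:280,190:350],None,fx=2.5*2,fy=2.5*2,interpolation=cv2.INTER_CUBIC)
a=cv2.resize(p["color"][140:280,190:350],(640,560),interpolation=cv2.INTER_CUBIC)
b=cv2.resize(q["color"][190:250,180:400],(792,216),interpolation=cv2.INTER_CUBIC)
b=cv2.convertScaleAbs(b,alpha=1.8)
save("c1.png",a)
c=cv2.convertScaleAbs(cv2.resize(q["color"][185:255,185:385],(800,280),interpolation=cv2.INTER_CUBIC),alpha=2)
save("c2.png",c)
for z,u in((.227,(269,210)),(.012,(209,217)),(.227,(309,208)),(.012,(366,224)),(.25,(353,212))):print(u,atz(q,u,z).round(3))
print(tri((p,(265,179)),(q,(269,210))),tri((p,(287,168)),(q,(309,208))))
import pickle;pickle.dump((p,q),open("pq.pkl","wb"))
E
```

```text
(269, 210) [0.52  0.059 0.227]
(209, 217) [0.532 0.223 0.012]
(309, 208) [ 0.526 -0.028  0.227]
(366, 224) [ 0.518 -0.193  0.012]
(353, 212) [ 0.515 -0.121  0.25 ]
(array([0.52239425, 0.05953994, 0.21885974]), [np.float64(0.373620362674838), np.float64(0.47490924077328195)]) (array([ 0.52724134, -0.02832571,  0.22006797]), [np.float64(0.20960320666113347), np.float64(0.27599326093295984)])
```

View pics/c1.png

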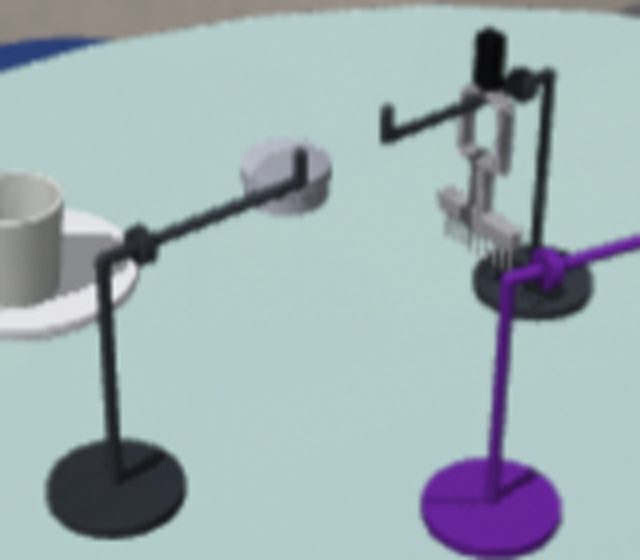

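View pics/c2.png

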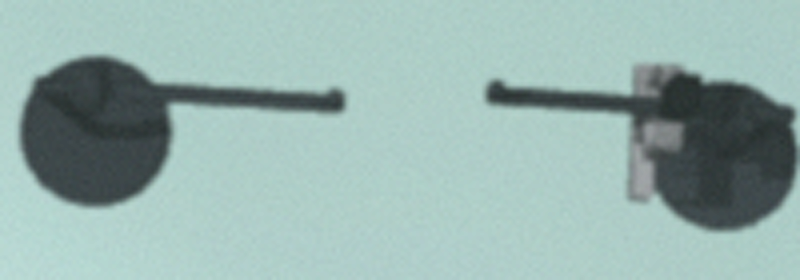

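Side crop (4x): the rake hangs on the dark rail near its collar at (521,83). The dark empty rail_b has its tip at (300,150), collar at (141,245) and foot at (116,488). The purple stand is excluded. Top crop: tips at (338,96) and (494,90), stub top at about (680,95). Next I fit the poses.

```bash
cat > fit.py <<'E'
from h import *
import pickle
from scipy.optimize import least_squares
p,q=pickle.load(open("pq.pkl","rb"))
S=lambda c,r:(190+c/4-.4,140+r/4-.4); T=lambda c,r:(185+c/4-.4,185+r/4-.4)
def W(v,P):
    c,s=np.cos(v[2]),np.sin(v[2]); P=np.array(P,float); return np.c_[P[:,0]*c-P[:,1]*s+v[0],P[:,0]*s+P[:,1]*c+v[1],P[:,2]]
def fit(obs,x0):
    def f(v):
        return np.concatenate([(proj(c,W(v,[P]))[0]-u) for c,u,P in obs])
    r=least_squares(f,x0,loss="soft_l1");print(r.x.round(4),r.fun.reshape(-1,2).round(1).tolist());return r.x
def O(s):return [0,-s*.13-s*.006,.2],[0,-s*.165,.2],[0,-s*.165,.012]
c,k,ft=O(-1)
B=fit([(p,S(300,152),[0,0,.226]),(p,S(300,184),[0,0,.2]),(p,S(141,245),c),(p,S(104,261),k),(p,S(116,487),ft),
 (q,T(338,96),[0,0,.227]),(q,T(42,87),k),(q,T(96,131),ft)],[.52,.06,0])
c,k,ft=O(1)
A=fit([(p,S(387,108),[0,0,.226]),(p,S(387,137),[0,0,.2]),(p,S(521,83),c),(p,S(548,76),k),(p,S(533,282),ft),
 (q,T(494,90),[0,0,.227]),(q,T(788,115),k),(q,T(724,157),ft)],[.526,-.028,0])
print("tip b in a",(W([0,0,-A[2]],[[B[0]-A[0],B[1]-A[1],0]])))
o=[(p,S(489,36),[0,0,.2555]),(p,S(489,88),[0,0,.2095]),(q,T(680,95),[0,0,.2555])]
g=lambda t:np.concatenate([proj(c,W(A,[[0,-t[0],P[2]]]))[0]-u for c,u,P in o])
r=least_squares(g,[.09]);print("rake",r.x,r.fun.round(1),W(A,[[0,-r.x[0],.2325]]))
E
python3 fit.py
```

```text
[ 0.5234  0.0601 -0.0465] [[0.4, -0.8], [0.3, -0.8], [-0.0, 0.2], [0.1, -0.1], [0.4, -1.3], [-0.8, 0.0], [-0.3, -0.0], [-0.5, 0.1]]
[ 0.5281 -0.0264 -0.0534] [[0.2, -0.3], [-0.0, 0.3], [0.5, 0.4], [0.6, -0.6], [0.2, -1.5], [0.0, -0.2], [-1.0, 0.1], [-0.3, -0.5]]
tip b in a [[-0.0092719   0.08620889  0.        ]]
rake [0.09736857] [ 0.2 -0.7 -0.6  0.   0.1 -0.6] [[ 0.52287315 -0.12366482  0.2325    ]]
```

```bash
cat > go.py <<'E'
import sys,numpy as np
from scipy.spatial.transform import Rotation as Ro
from plant import ctrl
x,y,z,w=map(float,sys.argv[1:5]); s=ctrl.get_obs()
R=Ro.from_euler("xyz",s["orientation"],degrees=True); d=R.inv().apply(np.array([x,y,z])-s["tool_pos"])
t=-((w-s["orientation"][2]+180)%360-180)
print("t",round(s["clock"],2),"pos",s["tool_pos"].round(4),s["orientation"].round(2),"mm",(d*1000).round(1),"share",(d/.8).round(4),"turn",round(t/90,4),"open",s["opening"],"F",s["force"].round(1),s["gripper_force"])
E
python3 go.py .523 -.124 .36 -93.06
```

```text
t 1.0 pos [ 0.2714 -0.618   0.2922] [-180.     -0.   -156.29] mm [-429.   351.1  -67.8] share [-0.5363  0.4389 -0.0848] turn -0.7026 open 0.08775253346820794 F [1.1 0.  0. ] 0.0
```

>>> send_rows:
  deltas:
    - [[-0.04,0.033,-0.0085],-0.078]
    - [[-0.08,0.066,-0.017],-0.156]
    - [[-0.12,0.099,-0.0255],-0.234]
    - [[-0.16,0.132,-0.034],-0.312]
    - [[-0.2,0.165,-0.043],-0.39]
  gripper: 1

```text
clock: 1.42
tool_pos: [0.3643, -0.4329, 0.3265]
orientation: [-180.0, -0.0, -120.9]
force: [1.4, 0.3, 1.4]
opening: 0.0876
gripper_force: 0.0
```

```bash
python3 go.py .523 -.124 .36 -93.06
```

```text
t 1.42 pos [ 0.3643 -0.4329  0.3265] [-179.99   -0.   -120.87] mm [-346.6   22.3  -33.5] share [-0.4332  0.0278 -0.0419] turn -0.309 open 0.0875518399614885 F [1.4 0.3 1.4] 0.0
```

>>> send_rows:
  deltas:
    - [[-0.05,0.003,-0.008],-0.075]
    - [[-0.1,0.006,-0.017],-0.15]
    - [[-0.15,0.01,-0.025],-0.225]
    - [[-0.2,0.013,-0.034],-0.305]
    - [[-0.25,0.016,-0.042],-0.305]

```text
clock: 1.83
tool_pos: [0.457, -0.2549, 0.3608]
orientation: [-179.9, -0.0, -93.3]
force: [0.4, -0.8, 0.8]
opening: 0.0875
gripper_force: 0.0
```

```bash
python3 go.py .523 -.124 .36 -93.06
```

```text
t 1.83 pos [ 0.457  -0.2549  0.3608] [-1.7993e+02 -1.0000e-02 -9.3270e+01] mm [-134.5  -58.4    0.8] share [-0.1681 -0.073   0.001 ] turn -0.0023 open 0.08747403184088308 F [ 0.4 -0.8  0.8] 0.0
```

>>> send_rows:
  deltas:
    - [[-0.044,-0.019,0.0],0]
    - [[-0.088,-0.038,0.0],0]
    - [[-0.132,-0.057,0],0]
    - [[-0.168,-0.073,0],0]
    - [[-0.168,-0.073,0],0]

```text
clock: 2.25
tool_pos: [0.5257, -0.1225, 0.3597]
orientation: [-180.0, 0.0, -93.5]
force: [-1.2, -0.5, 0.6]
opening: 0.0877
gripper_force: 0.0
```

```bash
python3 - <<'E'
from h import *
w=ctrl.snapshot("wrist");q=ctrl.snapshot("side")
a=w["color"];b=cv2.resize(q["color"][110:220,250:390],(535,420),interpolation=cv2.INTER_CUBIC)
im=np.hstack([a,b]);save("w1.png",cv2.resize(im,(800,int(420*800/im.shape[1]))))
print(w["vertical_fov"],ray(w,(280,210)))
for t in("rake_stub","rake","rail_a"):
    for P in(w,q): print(t,[(round(x["conf"],2),np.array(x["xy"])*[560,420]) for x in ctrl.boxes_of(P,t)])
X=[[.5229,-.1237,.2555],[.5229,-.1237,.2095],[.5281,-.0264,.227]]
print(proj(w,X),proj(q,X))
E
python3 go.py .523 -.124 .36 -93.06
```

```text
59.007262330664354 (array([ 0.51982594, -0.20546987,  0.45135367]), array([ 0.02105809,  0.28734311, -0.95778233]))
rake_stub [(0.8, array([287.504, 208.698]))]
rake_stub []
rake [(0.64, array([280.784, 208.488]))]
rake [(0.89, array([315.28, 178.92])), (0.36, array([256.816, 327.81 ]))]
rail_a [(0.78, array([290.416, 376.698])), (0.75, array([440.104, 264.096])), (0.58, array([280.672, 124.404]))]
rail_a [(0.95, array([318.976, 193.41 ])), (0.92, array([317.912, 262.71 ])), (0.79, array([114.8  , 277.914]))]
[[284.66937269 248.45406148]
 [284.08869564 222.61040326]
 [284.95275142 355.94038836]] [[312.07441958 147.9093497 ]
 [311.22193883 161.60281396]
 [286.58846113 166.01996886]]
t 2.65 pos [ 0.5232 -0.1274  0.36  ] [-179.98    0.    -93.83] mm [-3.4  0.5 -0. ] share [-0.0043  0.0006 -0.    ] turn -0.0085 open 0.08786460081314433 F [-0.3  0.3  0.2] 0.0
```

View pics/w1.png

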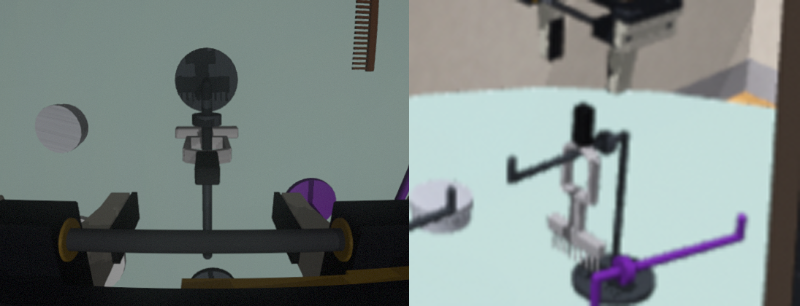

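Wrist view: the stub is at shown (207,168), between the finger planes and on the rail line. The tip at shown (207,258) agrees with the fit. I'll check the stub's edges numerically.

```bash
python3 - <<'E'
from h import *
w=ctrl.snapshot("wrist")
g=w["color"].mean(2)
print(g[190:290:2,276:292].mean(1).round(0).tolist())
print("row235",g[230:245,255:315].mean(0).round(0).tolist())
for yy in(-.1237,-.1277,-.1317):
  print(yy,proj(w,[[.523,yy-.008,.2555],[.523,yy+.008,.2555],[.523,yy+.008,.2095],[.513,yy,.2555],[.533,yy,.2555]]).round(1).tolist())
E
```

```text
[52.0, 46.0, 52.0, 60.0, 60.0, 60.0, 61.0, 62.0, 64.0, 63.0, 62.0, 54.0, 40.0, 23.0, 25.0, 25.0, 25.0, 24.0, 25.0, 26.0, 25.0, 25.0, 25.0, 26.0, 29.0, 32.0, 33.0, 34.0, 34.0, 35.0, 37.0, 37.0, 37.0, 38.0, 39.0, 36.0, 66.0, 73.0, 73.0, 73.0, 72.0, 74.0, 73.0, 73.0, 73.0, 73.0, 73.0, 73.0, 72.0, 71.0]
row235 [130.0, 130.0, 130.0, 130.0, 129.0, 129.0, 125.0, 102.0, 51.0, 28.0, 28.0, 28.0, 29.0, 29.0, 29.0, 29.0, 29.0, 29.0, 28.0, 28.0, 29.0, 30.0, 29.0, 28.0, 29.0, 28.0, 28.0, 29.0, 29.0, 29.0, 28.0, 28.0, 29.0, 29.0, 28.0, 29.0, 30.0, 29.0, 29.0, 27.0, 33.0, 72.0, 114.0, 131.0, 131.0, 131.0, 132.0, 132.0, 132.0, 132.0, 133.0, 133.0, 132.0, 133.0, 133.0, 133.0, 133.0, 134.0, 134.0, 133.0]
-0.1237 [[279.7, 243.6], [281.5, 269.1], [281.5, 240.3], [298.0, 255.4], [263.3, 257.6]]
-0.1277 [[279.2, 237.1], [281.1, 262.8], [281.1, 234.9], [297.6, 249.0], [262.7, 251.2]]
-0.1317 [[278.7, 230.4], [280.6, 256.5], [280.7, 229.5], [297.2, 242.5], [262.1, 244.7]]
```

>>> send_rows:
  deltas:
    - [[0,0,0.025],-0.0085]
    - [[0,0,0.05],-0.0085]
    - [[0,0,0.075],-0.0085]
    - [[0,0,0.098],-0.0085]
    - [[0,0,0.098],-0.0085]

```text
clock: 3.12
tool_pos: [0.5216, -0.1269, 0.2779]
orientation: [179.7, 0.0, -93.1]
force: [-2.0, 0.2, -0.4]
opening: 0.0875
gripper_force: 0.0
```

>>> send_rows:
  deltas:
    - [[0,0,0],0]
    - [[0,0,0],0]
    - [[0,0,0],0]
    - [[0,0,0],0]
    - [[0,0,0],0]
  gripper: 0

```text
clock: 3.53
tool_pos: [0.524, -0.1265, 0.2824]
orientation: [-179.9, 0.0, -93.0]
force: [0.6, -0.3, -0.0]
opening: 0.0599
gripper_force: 0.0
```

>>> send_rows:
  deltas:
    - [[0,0,0],0]
    - [[0,0,0],0]
    - [[0,0,0],0]
    - [[0,0,0],0]
    - [[0,0,0],0]

```text
clock: 3.95
tool_pos: [0.5236, -0.1265, 0.2814]
orientation: [180.0, -0.0, -93.0]
force: [-1.1, -1.1, 0.9]
opening: 0.0264
gripper_force: 0.0
```

```bash
python3 go.py .523 -.1275 .2815 -93.06
```

```text
t 3.95 pos [ 0.5236 -0.1265  0.2814] [180.    -0.   -92.97] mm [ 1.1  0.6 -0.1] share [ 0.0013  0.0007 -0.0001] turn 0.0009 open 0.026410829627672737 F [-1.1 -1.1  0.9] 0.0
```

>>> send_rows:
  deltas:
    - [[0,0,0],0]
    - [[0,0,0],0]
    - [[0,0,0],0]
    - [[0,0,0],0]
    - [[0,0,0],0]

```text
clock: 4.37
tool_pos: [0.5239, -0.1265, 0.2815]
orientation: [-180.0, 0.0, -93.0]
force: [2.6, 0.1, -0.1]
opening: 0.0197
gripper_force: 30.0
```

>>> send_rows:
  deltas:
    - [[0,0,-0.008],0]
    - [[0,0,-0.016],0]
    - [[0,0,-0.025],0]
    - [[0,0,-0.034],0]
    - [[0,0,-0.042],0]

```text
clock: 4.78
tool_pos: [0.5237, -0.1265, 0.3162]
orientation: [-180.0, 0.0, -93.0]
force: [0.7, -0.5, -2.4]
opening: 0.0198
gripper_force: 30.0
```

>>> send_rows:
  deltas:
    - [[0,0,0],0]
    - [[0,0,0],0]
    - [[0,0,0],0]
    - [[0,0,0],0]
    - [[0,0,0],0]

```text
clock: 5.2
tool_pos: [0.5234, -0.1265, 0.3146]
orientation: [180.0, -0.0, -93.0]
force: [0.2, 1.0, -2.1]
opening: 0.0197
gripper_force: 30.0
```

```bash
python3 - <<'E'
from h import *
q=ctrl.snapshot("side");w=ctrl.snapshot("wrist")
b=cv2.resize(q["color"][110:220,250:390],(535,420),interpolation=cv2.INTER_CUBIC)
im=np.hstack([w["color"],b]);save("l1.png",cv2.resize(im,(800,int(420*800/im.shape[1]))))
E
python3 go.py .5281 -.0264 .315 -93.06
```

```text
t 5.3 pos [ 0.5235 -0.1265  0.3147] [179.96  -0.   -92.97] mm [-100.2    0.6   -0.3] share [-0.1252  0.0008 -0.0004] turn 0.001 open 0.01970483686910178 F [-0.8 -0.2 -2.7] 29.98224288225174
```

View pics/l1.png

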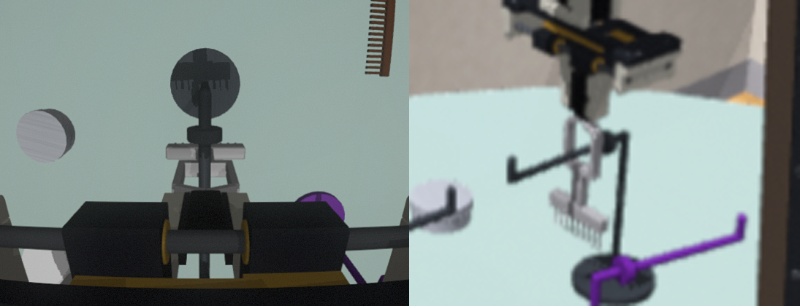

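Lifted cleanly, with the rail still through the loop. The wrist view shows it centred. Now off rail a.

>>> send_rows:
  deltas:
    - [[-0.025,0.0005,0],0]
    - [[-0.056,0.001,0],0]
    - [[-0.09,0.001,0],0]
    - [[-0.123,0.001,0],0]
    - [[-0.152,0.001,0],0]

```text
clock: 5.72
tool_pos: [0.5291, -0.0037, 0.315]
orientation: [-180.0, 0.0, -93.0]
force: [1.6, -0.9, -2.0]
opening: 0.0197
gripper_force: 30.0
```

>>> send_rows:
  deltas:
    - [[0,0,0],0]
    - [[-0.014,0.003,0],0]
    - [[-0.028,0.006,0],0]
    - [[-0.043,0.009,0],-0.004]
    - [[-0.056,0.012,0],-0.004]

```text
clock: 6.13
tool_pos: [0.5216, 0.0411, 0.315]
orientation: [180.0, 0.0, -92.6]
force: [0.6, -0.4, -1.9]
opening: 0.0201
gripper_force: 30.0
```

>>> send_rows:
  deltas:
    - [[0,0,0],0]
    - [[0,0,0],0]
    - [[0,0,0],0]
    - [[0,0,0],0]
    - [[0,0,0],0]

```text
clock: 6.55
tool_pos: [0.5219, 0.0398, 0.315]
orientation: [180.0, -0.0, -92.7]
force: [-0.4, 0.5, -2.8]
opening: 0.0195
gripper_force: 30.0
```

```bash
python3 - <<'E'
from h import *
q=ctrl.snapshot("side");w=ctrl.snapshot("wrist")
b=cv2.resize(q["color"][110:220,220:360],(535,420),interpolation=cv2.INTER_CUBIC)
im=np.hstack([w["color"],b]);save("m1.png",cv2.resize(im,(800,int(420*800/im.shape[1]))))
E
python3 go.py .5288 .175 .3145 -92.66;python3 go.py .5234 .0601 .3145 -92.66
```

```text
t 6.65 pos [0.5219 0.0398 0.315 ] [ 1.800e+02 -1.000e-02 -9.265e+01] mm [-135.3   -0.6    0.5] share [-0.1692 -0.0008  0.0006] turn 0.0001 open 0.019648735580104836 F [ 0.6  0.8 -2.5] 29.99452292919159
t 6.65 pos [0.5219 0.0398 0.315 ] [ 1.800e+02 -1.000e-02 -9.265e+01] mm [-20.3  -0.5   0.5] share [-0.0254 -0.0007  0.0006] turn 0.0001 open 0.019648735580104836 F [ 0.6  0.8 -2.5] 29.99452292919159
```

View pics/m1.png

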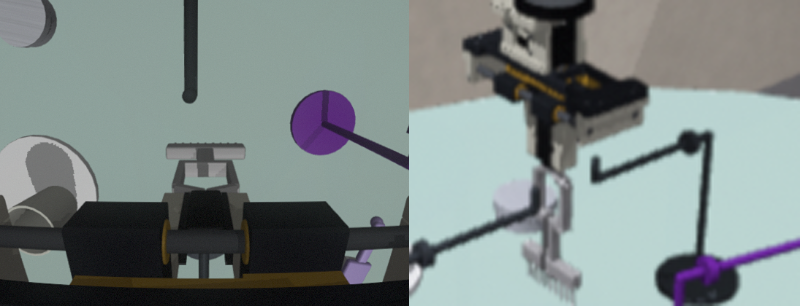

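Loop clear of rail_a (tip at shown (188,97)). Rail_b at shown (204,262) is centred between the fingers. Threading.

>>> send_rows:
  deltas:
    - [[-0.02,-0.0005,0],0]
    - [[-0.045,-0.0008,0],0]
    - [[-0.07,-0.0008,0],0]
    - [[-0.095,-0.0008,0],0]
    - [[-0.115,-0.0008,0],0]

```text
clock: 7.07
tool_pos: [0.5269, 0.133, 0.3151]
orientation: [-180.0, 0.0, -92.6]
force: [0.4, -0.3, -1.6]
opening: 0.0198
gripper_force: 30.0
```

>>> send_rows:
  deltas:
    - [[-0.015,0,0],0]
    - [[-0.03,0,0],0]
    - [[-0.043,0,0],0]
    - [[-0.053,0,0],0]
    - [[-0.053,0,0],0]

```text
clock: 7.48
tool_pos: [0.5288, 0.1756, 0.3149]
orientation: [180.0, -0.0, -92.6]
force: [-0.4, 0.6, -2.0]
opening: 0.0197
gripper_force: 30.0
```

>>> send_rows:
  deltas:
    - [[0,0,0],0]
    - [[0,0,0],0]
    - [[0,0,0],0]
    - [[0,0,0],0]
    - [[0,0,0],0]

```text
clock: 7.9
tool_pos: [0.5287, 0.1741, 0.3151]
orientation: [-180.0, 0.0, -92.6]
force: [0.2, -0.2, -1.7]
opening: 0.02
gripper_force: 30.0
```

```bash
python3 - <<'E'
from h import *
q=ctrl.snapshot("side");w=ctrl.snapshot("top")
b=cv2.resize(q["color"][140:250,180:320],(535,420),interpolation=cv2.INTER_CUBIC)
a=cv2.resize(w["color"][150:270,150:310],(560,420),interpolation=cv2.INTER_CUBIC)
im=np.hstack([a,b]);save("n1.png",cv2.resize(im,(800,int(420*800/im.shape[1]))))
E
python3 go.py .5287 .174 .2815 -92.66
```

```text
t 8.0 pos [0.5287 0.1742 0.3151] [-179.99    0.    -92.64] mm [ 0.2 -0.  33.6] share [ 0.0003 -0.      0.042 ] turn 0.0003 open 0.020208914953391433 F [ 0.4  0.  -1.4] 29.99455600976944
```

View pics/n1.png

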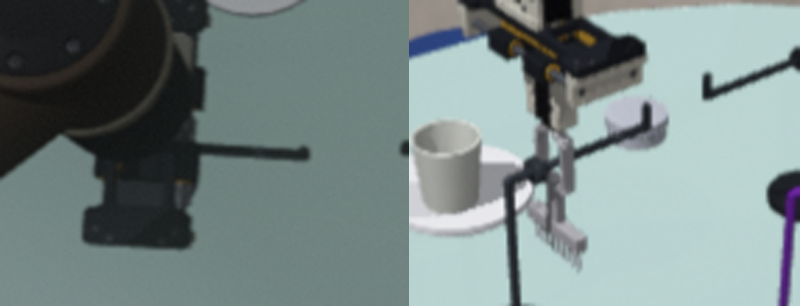

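Threaded; the loop is close to the collar at shown (537,170). Lowering.

>>> send_rows:
  deltas:
    - [[0,0,0.01],0]
    - [[0,0,0.02],0]
    - [[0,0,0.03],0]
    - [[0,0,0.037],0]
    - [[0,0,0.0415],0]

```text
clock: 8.42
tool_pos: [0.5289, 0.1743, 0.2817]
orientation: [-180.0, -0.1, -92.6]
force: [-3.8, -2.2, 16.5]
opening: 0.0197
gripper_force: 30.0
```

>>> send_rows:
  deltas:
    - [[0,0,0],0]
    - [[0,0,0],0]
    - [[0,0,0],0]
    - [[0,0,0],0]
    - [[0,0,0],0]

```text
clock: 8.83
tool_pos: [0.529, 0.1745, 0.282]
orientation: [-180.0, 0.0, -92.6]
force: [2.6, -1.5, 0.7]
opening: 0.0198
gripper_force: 30.0
```

```bash
python3 go.py .5287 .174 .2815 -92.66; python3 - <<'E'
from h import *
w=ctrl.snapshot("side")
b=cv2.resize(w["color"][165:245,190:290],(750,600),interpolation=cv2.INTER_CUBIC);save("s2.png",b)
B=np.array([.5234,.0601]);u=np.array([.0465,.9989]);n=np.array([u[1],-u[0]])
for t in(.13,.112,.118,.124):
  c=B+u*t
  print(t,[((proj(w,np.r_[c+n*k,z])[0]-[190,165])*7.5).round(0).tolist() for k,z in((0,.2),(.024,.2),(-.024,.2),(0,.092))])
E
```

```text
t 8.83 pos [0.529  0.1745 0.282 ] [-1.7996e+02  2.0000e-02 -9.2620e+01] mm [0.5 0.2 0.5] share [0.0007 0.0003 0.0006] turn 0.0005 open 0.019836491919333846 F [ 2.6 -1.5  0.7] 29.99407857656479
0.13 [[275.0, 265.0], [237.0, 236.0], [314.0, 294.0], [286.0, 509.0]]
0.112 [[317.0, 248.0], [278.0, 220.0], [356.0, 277.0], [325.0, 491.0]]
0.118 [[303.0, 253.0], [265.0, 225.0], [342.0, 282.0], [312.0, 497.0]]
0.124 [[289.0, 259.0], [251.0, 230.0], [328.0, 288.0], [299.0, 503.0]]
```

View pics/s2.png

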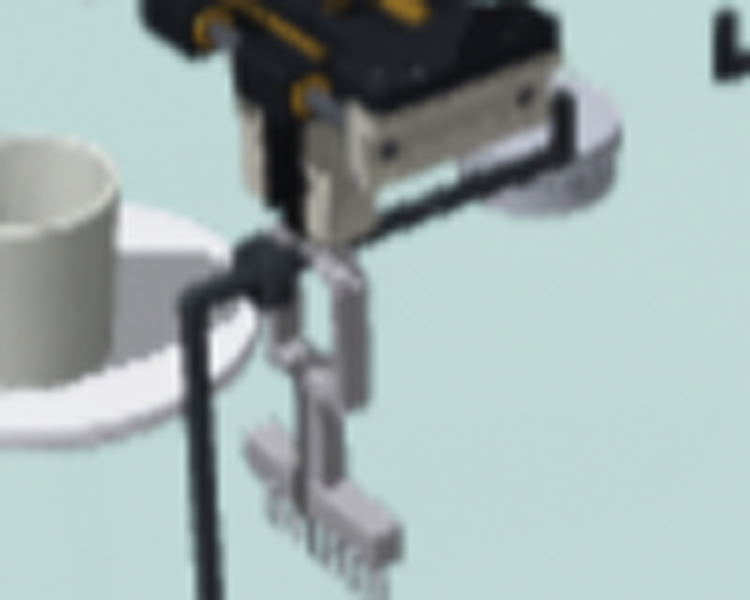

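Resting: support force seen, and the head centre at about (325,492) gives 112–114 mm from the tip, inside 105–130. Release.

>>> send_rows:
  deltas:
    - [[-0.001,0,0],0]
    - [[-0.002,0,0],0]
    - [[-0.002,0,0],0]
    - [[-0.002,0,0],0]
    - [[-0.002,0,0],0]

```text
clock: 9.3
tool_pos: [0.5288, 0.1759, 0.282]
orientation: [-180.0, -0.0, -92.6]
force: [1.7, -3.4, 3.0]
opening: 0.0199
gripper_force: 30.0
```

>>> send_rows:
  deltas:
    - [[0,0,0],0]
    - [[0,0,0],0]
    - [[0,0,0],0]
    - [[0,0,0],0]
    - [[0,0,0],0]
  gripper: 1

```text
clock: 9.72
tool_pos: [0.5285, 0.1762, 0.2816]
orientation: [180.0, 0.0, -92.6]
force: [0.8, -0.3, 0.1]
opening: 0.0475
gripper_force: 0.0
```

>>> send_rows:
  deltas:
    - [[0,0,0],0]
    - [[0,0,0],0]
    - [[0,0,0],0]
    - [[0,0,0],0]
    - [[0,0,0],0]

```text
clock: 10.13
tool_pos: [0.5287, 0.1761, 0.2818]
orientation: [180.0, 0.0, -92.6]
force: [0.4, -0.2, -0.1]
opening: 0.0809
gripper_force: 0.0
```

>>> send_rows:
  deltas:
    - [[0,0,-0.02],0]
    - [[0,0,-0.045],0]
    - [[0,0,-0.07],0]
    - [[0,0,-0.095],0]
    - [[0,0,-0.11],0]

```text
clock: 10.55
tool_pos: [0.5292, 0.1761, 0.3722]
orientation: [-179.9, 0.1, -92.6]
force: [-0.4, 0.4, -0.8]
opening: 0.0877
gripper_force: 0.0
```

>>> send_rows:
  deltas:
    - [[0,0,0],0]
    - [[0,0,0],0]
    - [[0,0,0],0]
    - [[0,0,0],0]
    - [[0,0,0],0]

```text
clock: 10.97
tool_pos: [0.5285, 0.1759, 0.3689]
orientation: [179.9, -0.0, -92.6]
force: [0.2, -0.3, 0.7]
opening: 0.0879
gripper_force: 0.0
```

```bash
python3 go.py .5287 .174 .36 -92.66; python3 - <<'E'
from h import *
w=ctrl.snapshot("side");v=ctrl.snapshot("wrist")
b=cv2.resize(w["color"][155:245,190:290],(440,396),interpolation=cv2.INTER_CUBIC)
a=cv2.resize(v["color"][:,100:480],(358,396));save("f.png",np.hstack([b,a]))
B=np.array([.5234,.0601]);u=np.array([.0465,.9989])
for t in(.106,.112,.118,.124):
  c=B+u*t
  print(t,((proj(w,np.r_[c,.2555])[0]-[190,155])*4.4).round(0),((proj(w,np.r_[c,.092])[0]-[190,155])*4.4).round(0),((proj(v,[np.r_[B+u*(t+d),.2555] for d in(-.008,.008)])-[100,0])*.943).round(0).tolist(), ((proj(v,np.r_[B+u*.13,.214])[0]-[100,0])*.943).round())
E
```

```text
t 10.97 pos [0.5285 0.1759 0.3689] [ 1.7993e+02 -5.0000e-02 -9.2620e+01] mm [ 1.9 -0.3  8.9] share [ 0.0024 -0.0004  0.0112] turn 0.0005 open 0.08786967970686975 F [ 0.2 -0.3  0.7] 0.0
0.106 [191. 108.] [199. 329.] [[169.0, 204.0], [169.0, 228.0]] [169. 227.]
0.112 [183. 111.] [191. 332.] [[169.0, 213.0], [169.0, 237.0]] [169. 227.]
0.118 [175. 114.] [183. 336.] [[169.0, 222.0], [169.0, 245.0]] [169. 227.]
0.124 [167. 117.] [175. 339.] [[169.0, 231.0], [169.0, 254.0]] [169. 227.]
```

View pics/f.png

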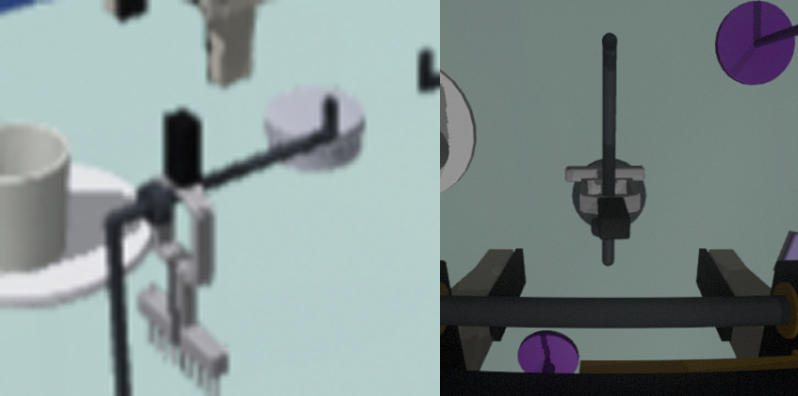

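Hanging on rail_b: stub top at (183,115) gives about 113 mm, with the collar just behind. The stub is slightly right of the rail in the wrist view. I'll let it settle and check that numerically.

>>> send_rows:
  deltas:
    - [[0,0,0],0]
    - [[0,0,0],0]
    - [[0,0,0],0]
    - [[0,0,0],0]
    - [[0,0,0],0]

```text
clock: 11.48
tool_pos: [0.5287, 0.176, 0.3699]
orientation: [-180.0, 0.0, -92.6]
force: [-0.5, 0.4, -0.0]
opening: 0.0875
gripper_force: 0.0
```

>>> send_rows:
  deltas:
    - [[0,0,0],0]
    - [[0,0,0],0]
    - [[0,0,0],0]
    - [[0,0,0],0]
    - [[0,0,0],0]

```text
clock: 11.9
tool_pos: [0.5287, 0.176, 0.3698]
orientation: [180.0, -0.0, -92.6]
force: [-0.4, 0.1, -0.7]
opening: 0.0878
gripper_force: 0.0
```

```bash
python3 - <<'E'
from h import *
B=np.array([.5234,.0601]);u=np.array([.0465,.9989]);n=np.array([u[1],-u[0]])
for i in range(3):
  v=ctrl.snapshot("wrist");g=v["color"].mean(2)
  for r in(236,246):
    print("cols",r,np.round(g[r,255:315:2]).astype(int).tolist())
  print("rows",np.round(g[200:270:2,280:288].mean(1)).astype(int).tolist())
print(proj(v,[np.r_[B+u*t+n*k,.2555] for t,k in((.113,-.01),(.113,.01),(.105,0),(.121,0))]).round(1).tolist())
E
```

```text
cols 236 [112, 64, 48, 27, 27, 29, 31, 27, 28, 29, 29, 26, 27, 27, 25, 33, 31, 32, 28, 28, 29, 30, 29, 29, 91, 126, 127, 125, 124, 125]
cols 246 [125, 123, 125, 105, 34, 37, 38, 27, 30, 33, 34, 34, 35, 36, 33, 32, 36, 28, 34, 34, 32, 33, 33, 42, 126, 124, 125, 125, 126, 125]
rows [49, 52, 50, 36, 35, 22, 22, 23, 23, 23, 22, 19, 22, 21, 22, 25, 28, 30, 30, 30, 32, 32, 31, 34, 35, 34, 37, 71, 72, 71, 71, 71, 72, 71, 72]
cols 236 [112, 65, 44, 34, 27, 27, 26, 22, 27, 34, 29, 31, 32, 34, 32, 31, 30, 28, 31, 26, 34, 25, 27, 32, 91, 125, 126, 127, 124, 125]
cols 246 [122, 124, 123, 104, 37, 34, 41, 30, 28, 32, 38, 34, 35, 32, 31, 31, 36, 30, 33, 31, 35, 36, 32, 40, 127, 127, 125, 125, 125, 125]
rows [52, 52, 50, 37, 34, 22, 20, 20, 22, 21, 23, 19, 21, 22, 23, 25, 28, 30, 30, 30, 32, 32, 33, 33, 35, 34, 36, 70, 71, 72, 71, 71, 72, 72, 71]
cols 236 [113, 64, 45, 29, 31, 28, 25, 27, 28, 30, 31, 30, 27, 27, 25, 33, 28, 31, 30, 31, 28, 33, 32, 29, 90, 122, 126, 123, 126, 126]
cols 246 [125, 122, 123, 103, 36, 38, 39, 29, 31, 33, 36, 36, 37, 30, 30, 33, 29, 31, 30, 33, 31, 34, 31, 41, 125, 124, 128, 125, 126, 125]
rows [51, 52, 50, 36, 34, 23, 22, 21, 21, 21, 23, 24, 23, 21, 21, 24, 29, 31, 29, 31, 30, 32, 34, 31, 34, 35, 36, 69, 72, 72, 71, 71, 72, 72, 71]
[[296.5, 239.3], [262.9, 239.3], [279.7, 226.6], [279.7, 251.7]]
```

Static, about 114 mm from the tip, within 2 mm laterally, gripper clear. Handing in.

```bash
python3 -c "
from plant import ctrl
print(ctrl.close_job())"
```

```text
the job is handed in; nothing more can be done
None
```

The rake hangs by its loop on rail_b, about 114 mm from the tip and just short of the collar. It was at rest with the gripper clear, and I handed the job in at about 12 s; no verdict was returned.

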